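# Turn the ink block over and hold it bore-up

### The arm

A 6-joint arm with a two-finger parallel gripper is mounted at the origin on the work surface. World frame = base frame: x ahead of the robot, y to its left, z up, the work surface at z = 0. Lengths are in mm, angles in degrees, forces in N, time in s.
With the tool pointing down it reaches from about 200 to 875 mm from the base axis. Payload 3.4 kg.
Tool frame: the origin (TCP) lies midway between the tips of the shut fingers; the grasp point (between the pads) lies 19 mm behind it; z points along the fingers, y is the line along which they close (so a half turn about z gives the same grasp; the last joint's range is limited). The gripper opens to 94 mm and grips with 3 to 60 N. Pads are 16 mm wide; open, the fingers measure 119 mm over their backs; the gripper's body (75 mm by 177 mm) begins 78 mm behind the grasp point.
Start: joints at [67.38, 15.808, 86.224, -0, 77.962, -6.933], TCP at [155.492, 553.613, 205.493] pointing down, gripper open.
Joint ranges: [-165.64, 165.64], [-43.16, 119.46], [12.63, 154.43], [-67.54, 247.53], [6.08, 155.33], [-154.97, 154.97]. Speed limits (degrees/s): [147.25, 147.25, 180, 180, 180, 180].

### API

Orientations are given as a 3x3 rotation matrix whose columns are the frame's x, y, z axes.
In Python, from bench import manip, eyes gives the robot as it stands. The module is installed in compiled form; this text tells all that it offers.
- The arm moves only by the tool jog_arm, never from a script. Its argument "motion" is text: rows parted by semicolons, each of 5 numbers parted by spaces: the shift along the tool's x, y, z in cm, then the turn about the tool's z in degrees, then the opening, from 0 (shut) to 1 (fully open). A call has 1 to 20 rows; each row shifts and turns the commanded pose from where the row before left it, along the tool's axes as they then stand; what a row does not reach is not made up. A row lasts 1/12 s, in which the tool goes at most 41.7 mm and 7.16 degrees, less where a joint would pass 70% of its speed; a pose out of reach is approached as far as the arm can. A call with a gripper value outside its range is refused whole. The fingers move at their own pace and stop on an object; the grip force is fixed at half the most. Time passes only in rows, so rows that do not move let the fingers close. It gives the time, the measured TCP pose, the force, the opening and the grip force at its end, in the units of the state.
- manip.state(): the state, without advancing time (a new reading comes with each control period).
- eyes.grab_frame(name): name is "scene" or "top" or "wrist"; returns a dict with "color" (400x640x3 uint8, red, green, blue), "range_z" (400x640 float32, mm along the optical axis (not along the pixel's ray), 0 where there is no reading), "fov_y" (degrees; the focal length in pixels is half the picture's height over the tangent of half this angle, whatever the lens; pixels are square), "cx", "cy" (the principal point, pixels), "k1" (the pictures are not rectified: a ray, as slopes to the right and down, at radius r is drawn at 1 + k1 r^2 times it, then the intrinsics apply), "T" (4x4, takes a point from camera to world coordinates). Camera axes: x right, y up, looking along -z (the intrinsics and any distortion apply to the point x, -y, -z); pixel columns grow to the right and rows downward; lengths in mm; the calibration is good to about 2 mm. A picture is of the moment at which its call begins.
- manip.job_done(): hands the job in; it is judged then, once.
The state is a dict: "t": time; "joint_pos": joint angles; "joint_vel": joint speeds; "tau": joint torques, N m; "ee_pos": TCP position; "eef_rot": TCP orientation; "force": force on the tool from outside, world axes, zero at the start; "moment": the same for the moment, N m; "width": opening from 0.0 (shut) to 1.0 (fully open); "finger_force": force on a finger pad.
Only numpy, scipy, OpenCV 4.12 (cv2) and the standard library are available. Lean on these libraries where they do the work, as an engineer would, in place of code of your own. Each camera call takes 0.05 s, during which the arm holds its last target. There are 200 camera calls.

### The job

The wooden ink-bottle block lies on the desk with its bored hole out of sight. Tip it up so that it stands by itself on one of its narrow ends, let go of it so that both broad faces can be checked for the hole, then take hold again, turn the face with the hole to the top and lift the block. Finish while still holding it in the gripper alone, hole straight up and level, about 15 cm above the desk, ready for me to drop the ink bottle in; leave everything else on the desk where it is.

Things in the scene. Friction and masses are not known exactly. Their poses are not given: they have to be found in the camera images.
- block_center (a point): Centre of a loose brown wooden block, 72 (its x) x 50 (its y) x 32 mm (its z), 55 to 115 g. One 72 x 50 face has a round blind hole in its middle, 32 mm wide, 20 mm deep; the other faces are plain. z points out of the holed face. It starts flat on the desk, hole down, long axis roughly along world y. Gripped by its long sides, 50 mm apart. On a 50 x 32 end it stands by itself, centre 36 mm up.
- ink_bottle_center (a point): Centre (26 mm up) of a small dark blue ink bottle with a black cap, 28 mm across, 52 mm tall; loose, leave where it is.
- paint_jar_center (a point): Centre (38 mm up) of a paint jar with a red cap and label, 62 mm across, 75 mm tall; loose, leave where it is.
- brush_pot_center (a point): Centre (48 mm up) of a white ceramic pot 78 mm across and 95 mm tall, with brushes standing up to 210 mm and leaning out to 60 mm from its axis; loose, leave where it is.
- tape_roll_center (a point): Centre (24 mm up) of a beige tape roll lying flat, 96 mm across, 48 mm tall; loose, leave where it is.
- charcoal_box_center (a point): Centre (16 mm up) of a small white box, 115 x 75 x 32 mm, long along its x; loose, leave where it is.
- coffee_cup_center (a point): Centre (57 mm up) of a white paper cup with a black lid, 84 mm across the lid, 114 mm tall; loose, leave where it is.
- palette_knife_grip (a point): Grip of a palette knife lying flat, 200 mm long along its x; loose, leave where it is.
Mind the look-alikes: they are no part of the job. Of the things like the part that bears block_center, leave any that is black or blue; of the rest the larger one is meant.

How it is judged:
By the outcome, as a careful person would: the job done as asked, in the order asked, and still so for the second after the job is handed in, while the arm keeps its last pose, push and grip.
It also fails if it takes over 72 s, if anything falls off the work surface, if the arm or the gripper's body presses on something with over 40 N, if the wrist force passes 120 N, or if a joint passes its speed limit or range.

## Working session

There is one attempt and no reset: what is moved stays moved. The work goes in short steps, Python scripts to look and compute and a tool call to move; the robot and the scene stay as the last step left them, time stands still between calls to the robot, and variables do not carry over. Pictures are saved under pics/ and viewed, at most 10 in all, crops included, and the job is handed in when it is done.

Besides the shell and the picture viewer there is one more tool, called as name(argument=value, ...) on one line, values as JSON. jog_arm: Moves the arm, as the interface text tells. Its arguments: {"type":"object","properties":{"motion":{"type":"string"}},"required":["motion"]}

```bash
mkdir -p pics
cat > h.py <<'E'
import numpy as np, cv2
from bench import manip, eyes
def save(f,name): cv2.imwrite('pics/'+name, cv2.cvtColor(f['color'],cv2.COLOR_RGB2BGR))
def cloud(f):
    H,W=f['range_z'].shape; fl=H/2/np.tan(np.radians(f['fov_y']/2))
    u,v=np.meshgrid(np.arange(W),np.arange(H))
    K=np.array([[fl,0,f['cx']],[0,fl,f['cy']],[0,0,1.]])
    # ray radius distortion: xd = x(1+k1 r^2)
    p=cv2.undistortPoints(np.stack([u,v],-1).reshape(-1,1,2).astype(np.float64),K,np.array([f['k1'],0,0,0.])).reshape(H,W,2)
    z=f['range_z']
    P=np.stack([p[...,0]*z,-p[...,1]*z,-z,np.ones_like(z)],-1)@np.array(f['T']).T
    P=P[...,:3].copy(); P[z==0]=np.nan
    return P
E
python3 - <<'E'
from h import *
for n in ('top','scene'):
    f=eyes.grab_frame(n); save(f,n+'0.png'); print(n,f['fov_y'],f['k1'],np.round(f['T'],2).tolist())
    np.savez('/tmp/'+n+'.npz',P=cloud(f),c=f['color'])
print(manip.state())
E
```

```text
top 48.971806610976756 0.013464205546075678 [[-0.0, 0.99, -0.15, 397.93], [-1.0, 0.0, 0.01, 37.7], [0.01, 0.15, 0.99, 1402.65], [0.0, 0.0, 0.0, 1.0]]
scene 54.95257945557072 -0.09233673870406721 [[0.9, -0.29, 0.32, 904.05], [0.43, 0.63, -0.64, -611.11], [-0.02, 0.72, 0.7, 766.25], [0.0, 0.0, 0.0, 1.0]]
{'t': 0.1, 'joint_pos': array([ 6.73816483e+01,  1.58431291e+01,  8.62862783e+01, -2.51313475e-03,
        7.79644057e+01, -6.93290003e+00]), 'joint_vel': array([-0.08721932, -0.00675162, -0.13540339,  0.06405367,  0.06592284,
       -0.00904714]), 'tau': array([ 2.58514025e-03, -4.05458522e+01, -2.37780046e+01,  7.01717008e-02,
        2.99222418e-02, -4.72047839e-05]), 'ee_pos': array([155.27765359, 553.10199399, 204.71166355]), 'eef_rot': array([[-9.62762862e-01,  2.70346673e-01, -5.90110251e-04],
       [ 2.70347273e-01,  9.62761662e-01, -1.52791262e-03],
       [ 1.55069431e-04, -1.63055223e-03, -9.99998659e-01]]), 'force': array([-0.44584239,  0.24857386, -0.88634521]), 'moment': array([-0.00374524, -0.08054719, -0.00756173]), 'finger_force': 0.0, 'width': 0.9995363808010269}
```

View pics/top0.png

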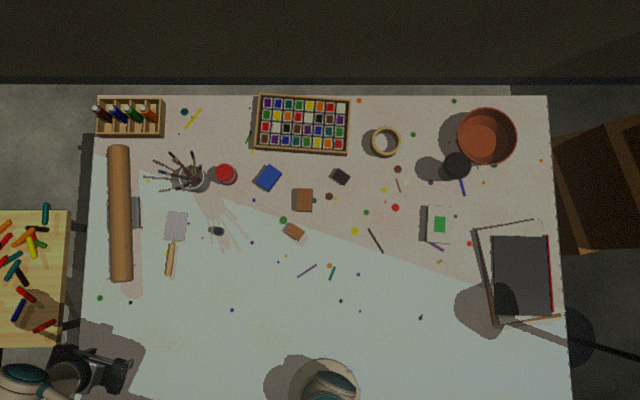

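View pics/scene0.png

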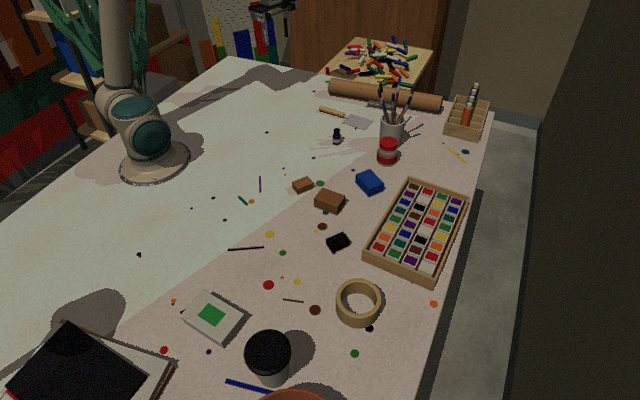

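The top view shows two brown blocks, the larger at about (303,200) and the smaller at (293,231). The blue look-alike is at (267,177) and the black one at (340,177). In the scene view the target is at (329,201), and the arm is clear of it.

Run:
```python
from h import *
d=np.load('/tmp/top.npz');P=d['P'];c=d['c']
def rect(name,m,zlo):
    Q=P[m]; Q=Q[np.isfinite(Q[:,0])]; 
    if len(Q)<8: print(name,'few',len(Q));return
    T=Q[Q[:,2]>zlo][:,:2].astype(np.float32)
    if len(T)<8: print(name,len(Q),Q.mean(0));return
    print(name,len(T),np.round(np.median(Q[:,2])),np.percentile(Q[:,2],[5,95]).round(),cv2.minAreaRect(T),T.mean(0).round(1))
Z=P[...,2]
m=np.nan_to_num(Z)>12
n,l,s,ce=cv2.connectedComponentsWithStats(m.astype(np.uint8))
for i in range(1,n):
    if s[i,4]>40 and 240<ce[i][0]<400 and 140<ce[i][1]<260:
        k=l==i; zt=np.nanpercentile(Z[k],90); print(s[i].tolist(),c[k].mean(0).round()); rect(i,k,zt-5)
d=np.load('/tmp/scene.npz');P=d['P'];c=d['c'];Z=P[...,2]
m=(np.nan_to_num(Z)>12)
h=cv2.cvtColor(c,cv2.COLOR_RGB2HSV).astype(int)
b=m&(h[...,0]<20)&(h[...,1]>90)
n,l,s,ce=cv2.connectedComponentsWithStats(b.astype(np.uint8))
for i in range(1,n):
    if s[i,4]>60 and 280<ce[i][0]<350 and 170<ce[i][1]<220:
        k=l==i; zt=np.nanpercentile(Z[k],90);print('scene',s[i].tolist(),zt); rect(i,k,zt-4)
```

```text
[370, 126, 31, 32, 427] [105.  88.  56.]
11 204 46.0 [17. 53.] ((780.6947021484375, -199.8049774169922), (92.58393096923828, 92.05890655517578), 89.57355499267578) [ 781.2 -201.1]
[255, 164, 27, 27, 382] [ 41.  61. 112.]
82 240 32.0 [25. 38.] ((666.1730346679688, 173.3369140625), (49.785091400146484, 72.55712127685547), 54.93466567993164) [665.1 173.8]
[332, 168, 18, 17, 170] [46. 42. 38.]
83 102 22.0 [17. 27.] ((670.4312744140625, -58.3540153503418), (48.42363739013672, 33.43865966796875), 54.53215408325195) [669.8 -58.6]
[296, 188, 17, 24, 370] [107.  73.  44.]
85 243 32.0 [28. 37.] ((593.5631103515625, 58.92577362060547), (50.30061340332031, 70.67777252197266), 89.99247741699219) [593.1  59.3]
[285, 222, 19, 18, 187] [119.  82.  51.]
89 115 23.0 [18. 28.] ((494.4439697265625, 89.32861328125), (50.225914001464844, 33.9731330871582), 56.636444091796875) [494.   88.6]
scene [292, 176, 21, 16, 201] 23.888572125566043
699 155 22.0 [14. 24.] ((493.5181884765625, 87.09683990478516), (50.81711959838867, 39.14179992675781), 55.93901062011719) [493.7  85.8]
scene [314, 188, 31, 25, 493] 33.126971132190874
733 349 31.0 [16. 34.] ((592.9501953125, 56.776634216308594), (52.46223449707031, 72.38346099853516), 85.45970916748047) [593.8  55.8]
```

jog_arm(motion="0 0 0 -5.2 1;0 0 0 -5.2 1;0 0 0 -5.3 1;0 0 -0.5 0 1;0 0 0 0 1")

```text
t: 0.52
ee_pos: [155.6, 553.9, 211.0]
eef_rot: [[-1.0, 0.002, 0.0], [0.002, 1.0, 0.001], [-0.0, 0.001, -1.0]]
force: [0.3, 0.8, 0.2]
width: 1.001
finger_force: 0.0
```

jog_arm(motion="-2.2 -2.7 0 0 1;-2.2 -2.7 0 0 1;-2.2 -2.7 0 0 1;-2.2 -2.7 0 0 1;-2.2 -2.7 0 0 1;-2.2 -2.7 0 0 1;-2.2 -2.7 0 0 1;-2.2 -2.7 0 0 1;-2.2 -2.7 0 0 1;-2.2 -2.7 0 0 1;-2.2 -2.7 0 0 1;-2.2 -2.7 0 0 1;-2.2 -2.7 0 0 1;-2.2 -2.7 0 0 1;-2.2 -2.7 0 0 1;-2.2 -2.7 0 0 1;-2.2 -2.7 0 0 1;-2.2 -2.7 0 0 1;0 -0.9 0 0 1;0 0 0 0 1")

```text
t: 2.18
ee_pos: [552.4, 56.3, 210.0]
eef_rot: [[-1.0, 0.005, -0.001], [0.005, 1.0, -0.001], [0.001, -0.001, -1.0]]
force: [-0.3, 1.1, -0.2]
width: 1.0
finger_force: 0.0
```

```bash
cat >> h.py <<'E'
def brown(f,P,zmin=8):
    h=cv2.cvtColor(f['color'],cv2.COLOR_RGB2HSV).astype(int)
    b=(np.nan_to_num(P[...,2])>zmin)&(h[...,0]<22)&(h[...,1]>90)
    n,l,s,ce=cv2.connectedComponentsWithStats(b.astype(np.uint8))
    return [(l==i,s[i].tolist()) for i in range(1,n) if s[i,4]>60]
E
python3 - <<'E'
from h import *
f=eyes.grab_frame('wrist');save(f,'w1.png');P=cloud(f)
for k,s in brown(f,P):
    Z=P[k]; zt=np.nanpercentile(Z[:,2],90); T=Z[Z[:,2]>zt-3][:,:2].astype(np.float32)
    if abs(T[:,1].mean()-60)<150: print(s,zt,cv2.boxPoints(cv2.minAreaRect(T)).round().tolist(),cv2.minAreaRect(T))
print(manip.state()['ee_pos'])
E
```

```text
[327, 101, 56, 53, 1519] 23.002992653361538 [[463.0, 80.0], [492.0, 60.0], [521.0, 102.0], [492.0, 122.0]] ((492.1969909667969, 91.04049682617188), (51.09058380126953, 34.716304779052734), 55.72216796875)
[305, 182, 46, 66, 2793] 32.29497800854832 [[554.0, 37.0], [627.0, 34.0], [629.0, 83.0], [557.0, 87.0]] ((591.664306640625, 60.25006866455078), (49.72352981567383, 72.73748016357422), 87.144775390625)
[149, 314, 12, 17, 92] 308.3453837544572 [[523.0, 10.0], [523.0, 9.0], [528.0, 9.0], [528.0, 10.0]] ((525.6294555664062, 9.43871784210205), (4.810306549072266, 0.6455192565917969), 0.8751159310340881)
[219, 316, 220, 24, 3344] 40.79167691769842 [[508.0, 43.0], [744.0, -78.0], [805.0, 40.0], [568.0, 161.0]] ((656.3561401367188, 41.532470703125), (132.57737731933594, 265.8537292480469), 62.81114196777344)
[112, 321, 39, 66, 995] 327.79598359242505 [[520.0, 9.0], [533.0, 8.0], [534.0, 11.0], [520.0, 12.0]] ((526.8770141601562, 9.695685386657715), (2.865861654281616, 13.380256652832031), 86.67633056640625)
[498, 322, 39, 65, 1050] 327.6542091679957 [[520.0, 104.0], [534.0, 104.0], [534.0, 
[... 699 characters left out ...]
 46.09794616699219), 85.75520324707031)
[338, 372, 17, 17, 261] 37.696475646902854 [[805.0, 76.0], [833.0, 74.0], [834.0, 95.0], [806.0, 97.0]] ((819.5971069335938, 85.46044921875), (20.902515411376953, 27.872621536254883), 86.73060607910156)
[412, 376, 20, 18, 242] 37.60948105556281 [[814.0, 176.0], [842.0, 175.0], [844.0, 198.0], [815.0, 200.0]] ((828.5599365234375, 187.00973510742188), (23.307891845703125, 28.515785217285156), 86.47969818115234)
[262, 392, 15, 8, 120] 37.69148995240437 [[839.0, -9.0], [840.0, -29.0], [854.0, -29.0], [853.0, -8.0]] ((846.3606567382812, -18.823501586914062), (14.224955558776855, 20.39434814453125), 2.326566696166992)
[551.37503031  58.05439615 210.13502501]
```

View pics/w1.png

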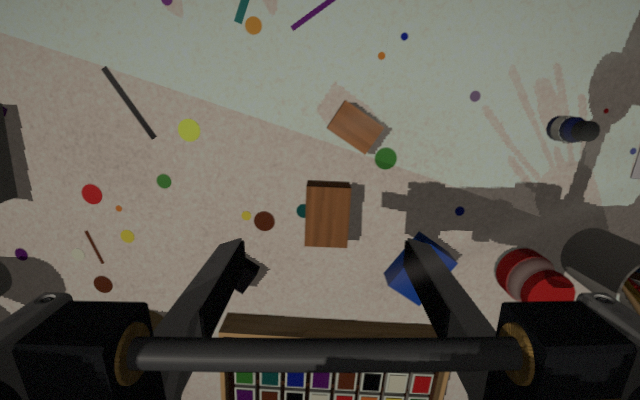

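The block is at about (592, 60), with its long axis along world x at −3°. The task text says "roughly along y", but the top, scene and wrist views all agree on x, so I'll follow the images. In the wrist view the block is at (328,213), with the small brown decoy at (356,126). I'll grip near its near end, by the long sides.

jog_arm(motion="-0.8 0.4 0 2.7 1;0 0 2.9 0 1;0 0 2.9 0 1;0 0 2.9 0 1;0 0 2.9 0 1;0 0 2.9 0 1;0 0 2.9 0 1;0 0 1.9 0 1;0 0 1 0 1;0 0 0 0 1")

```text
t: 3.07
ee_pos: [557.1, 64.1, 5.7]
eef_rot: [[-0.999, 0.046, -0.005], [0.046, 0.999, 0.001], [0.005, 0.0, -1.0]]
force: [-0.1, 0.2, -0.5]
width: 0.998
finger_force: 0.0
```

jog_arm(motion="0 0 0 0 0.6;0 0 0 0 0.55;0 0 0 0 0.5;0 0 0 0 0.5;0 0 0 0 0.5;0 0 0 0 0.5;0 0 0 0 0.5")

```text
t: 3.65
ee_pos: [559.7, 62.5, 7.8]
eef_rot: [[-0.999, 0.047, 0.001], [0.047, 0.999, -0.0], [-0.001, -0.0, -1.0]]
force: [0.5, -1.1, -0.0]
width: 0.541
finger_force: 0.2
```

jog_arm(motion="0 0 0 0 0.5;0 0 0 0 0.5;0 0 0 0 0.5;0 0 0 0 0.5")

```text
t: 3.98
ee_pos: [559.7, 62.5, 7.8]
eef_rot: [[-0.999, 0.047, 0.0], [0.047, 0.999, -0.0], [-0.0, -0.0, -1.0]]
force: [-0.9, -0.7, 4.3]
width: 0.528
finger_force: 30.0
```

jog_arm(motion="0 0 -1 0 0.5;0 0 -1.5 0 0.5;0 0 -1.5 0 0.5;0 0 -1.5 0 0.5;0 0 -1.5 0 0.5;0 0 -1 0 0.5;0 0 0 0 0.5;0 0 0 0 0.5")

```text
t: 4.65
ee_pos: [559.7, 62.8, 87.8]
eef_rot: [[-0.999, 0.047, 0.001], [0.047, 0.999, 0.0], [-0.001, 0.0, -1.0]]
force: [-0.3, 0.2, -0.3]
width: 0.53
finger_force: 30.0
```

```bash
cat >> h.py <<'E'
def block(cam,zmin=3,name=None,x=(480,720),y=(-150,110),crop=None):
    """brown pixels near the gripper: z range, tilt of the long axis in the x-z plane"""
    f=eyes.grab_frame(cam);P=cloud(f)
    h=cv2.cvtColor(f['color'],cv2.COLOR_RGB2HSV).astype(int)
    b=(h[...,0]<22)&(h[...,1]>90)&(np.nan_to_num(P[...,2])>zmin)&(P[...,0]>x[0])&(P[...,0]<x[1])&(P[...,1]>y[0])&(P[...,1]<y[1])
    n,l,s,_=cv2.connectedComponentsWithStats(b.astype(np.uint8)); i=1+np.argmax(s[1:,4]); Q=P[l==i]
    if name:
        g=f['color']; 
        if crop: a,c,d,e=crop; g=cv2.resize(g[c:e,a:d],None,fx=3,fy=3,interpolation=cv2.INTER_CUBIC)
        cv2.imwrite('pics/'+name,cv2.cvtColor(g,cv2.COLOR_RGB2BGR))
    print(cam,s[i].tolist(),'xyz lo',np.percentile(Q,3,axis=0).round(1),'hi',np.percentile(Q,97,axis=0).round(1))
    return f,P,l==i
E
python3 - <<'E'
from h import *
block('scene',name='s2.png',x=(500,720),y=(0,120),crop=(220,80,440,260))
E
```

```text
scene [315, 164, 32, 30, 611] xyz lo [561.6  31.9  82.9] hi [629.9  82.6 113.4]
```

View pics/s2.png

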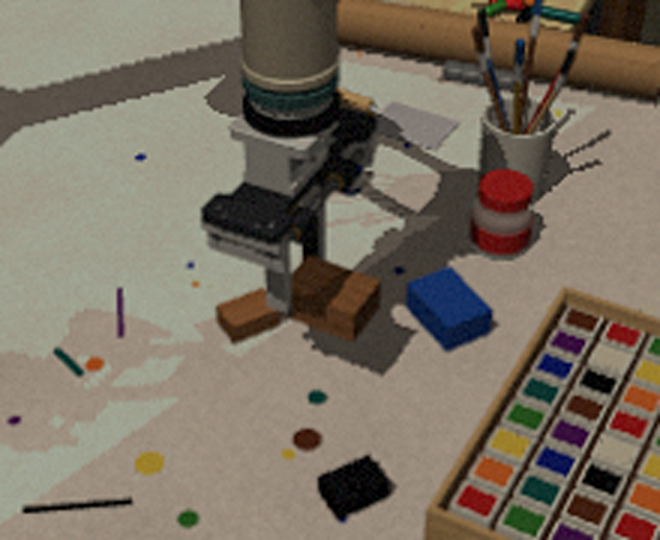

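In the crop the block is held level in the fingers at about (335,298), as expected, and did not swing. I'll carry it to clear desk, then ease the grip so it pivots under gravity.

jog_arm(motion="0.5 -1 0 0 0.5;0.5 -1.5 0 0 0.5;0.5 -1.5 0 0 0.5;0.5 -1.5 0.5 0 0.5;0.5 -1.5 0.5 0 0.5;0.5 -1 1 0 0.5;0 0 0.5 0 0.5;0 0 0 0 0.5;0 0 0 0 0.52;0 0 0 0 0.52")

```text
t: 5.53
ee_pos: [526.3, -15.4, 62.5]
eef_rot: [[-0.999, 0.046, 0.0], [0.046, 0.999, 0.0], [-0.0, 0.0, -1.0]]
force: [-0.5, 0.4, -0.4]
width: 0.531
finger_force: 30.0
```

jog_arm(motion="0 0 0 0 0.525;0 0 0 0 0.525")

```text
t: 5.7
ee_pos: [526.4, -15.3, 62.8]
eef_rot: [[-0.999, 0.046, 0.001], [0.046, 0.999, 0.0], [-0.001, 0.0, -1.0]]
force: [-0.6, 0.8, -0.5]
width: 0.53
finger_force: 22.5
```

jog_arm(motion="0 0 0 0 0.528;0 0 0 0 0.528")

```text
t: 5.87
ee_pos: [526.1, -15.5, 62.7]
eef_rot: [[-0.999, 0.046, 0.0], [0.046, 0.999, 0.0], [-0.0, 0.0, -1.0]]
force: [-0.1, -0.7, -1.0]
width: 0.529
finger_force: 14.6
```

jog_arm(motion="0 0 0 0 0.53;0 0 0 0 0.53")

```text
t: 6.03
ee_pos: [526.0, -15.7, 62.5]
eef_rot: [[-0.999, 0.047, 0.0], [0.047, 0.999, 0.0], [-0.0, 0.0, -1.0]]
force: [-0.4, -0.3, -0.6]
width: 0.536
finger_force: 9.6
```

Run:
```python
from h import *
block('scene',x=(480,720),y=(-60,45)); print(manip.state()['finger_force'],manip.state()['width'])
```

```text
scene [291, 185, 31, 33, 651] xyz lo [528.5 -46.9  57.9] hi [596.3   5.   88.2]
9.646090641617775 0.534176184623895
```

jog_arm(motion="0 0 0 0 0.5315;0 0 0 0 0.5315;0 0 0 0 0.5315")

```text
t: 6.33
ee_pos: [525.9, -15.8, 62.5]
eef_rot: [[-0.999, 0.047, 0.0], [0.047, 0.999, 0.0], [-0.0, 0.0, -1.0]]
force: [0.3, -0.6, -0.9]
width: 0.531
finger_force: 6.2
```

Run:
```python
from h import *
block('scene',x=(480,720),y=(-60,45)); print(manip.state()['finger_force'],manip.state()['width'])
```

```text
scene [291, 186, 31, 32, 653] xyz lo [528.1 -46.8  58.7] hi [596.2   3.9  88.6]
6.202767044305801 0.5307840213329895
```

jog_arm(motion="0 0 0 0 0.5322;0 0 0 0 0.5322;0 0 0 0 0.5322")

```text
t: 6.63
ee_pos: [525.9, -15.8, 62.4]
eef_rot: [[-0.999, 0.047, -0.0], [0.047, 0.999, 0.0], [0.0, 0.0, -1.0]]
force: [-0.6, 0.5, -1.3]
width: 0.535
finger_force: 4.7
```

Run:
```python
from h import *
block('scene',x=(480,720),y=(-60,45)); print(manip.state()['finger_force'],manip.state()['width'])
```

```text
scene [291, 186, 31, 32, 653] xyz lo [528.  -47.   57.8] hi [596.    4.1  88.6]
4.7070337459445 0.5337673052977927
```

jog_arm(motion="0 0 0 0 0.5328;0 0 0 0 0.5328;0 0 0 0 0.5328")

```text
t: 6.93
ee_pos: [525.9, -15.8, 62.5]
eef_rot: [[-0.999, 0.047, 0.0], [0.047, 0.999, 0.0], [-0.0, 0.0, -1.0]]
force: [-0.0, 0.4, 0.0]
width: 0.536
finger_force: 3.5
```

Run:
```python
from h import *
block('scene',x=(480,720),y=(-60,45)); print(manip.state()['finger_force'],manip.state()['width'])
```

```text
scene [291, 186, 31, 32, 652] xyz lo [528.1 -46.6  58.1] hi [596.3   4.7  88.2]
3.501016963273287 0.5331482202945924
```

jog_arm(motion="0 0 0 0 0.5332;0 0 0 0 0.5332;0 0 0 0 0.5332")

```text
t: 7.23
ee_pos: [525.9, -15.8, 62.5]
eef_rot: [[-0.999, 0.047, 0.0], [0.047, 0.999, 0.0], [-0.0, 0.0, -1.0]]
force: [-0.3, -0.3, 0.0]
width: 0.536
finger_force: 2.7
```

Run:
```python
from h import *
block('scene',x=(480,720),y=(-60,45)); print(manip.state()['finger_force'],manip.state()['width'])
```

```text
scene [291, 185, 31, 33, 655] xyz lo [527.3 -46.4  57.8] hi [596.1   4.8  88.5]
2.745753340423107 0.53130966408437
```

jog_arm(motion="0 0 0 0 0.5335;0 0 0 0 0.5335;0 0 0 0 0.5335")

```text
t: 7.53
ee_pos: [525.9, -15.8, 62.5]
eef_rot: [[-0.999, 0.047, 0.0], [0.047, 0.999, 0.0], [-0.0, 0.0, -1.0]]
force: [0.1, -0.0, 0.1]
width: 0.538
finger_force: 2.2
```

Run:
```python
from h import *
block('scene',x=(480,720),y=(-60,45)); print(manip.state()['finger_force'],manip.state()['width'])
```

```text
scene [291, 186, 31, 32, 650] xyz lo [528.3 -46.6  58.2] hi [596.2   4.6  88.2]
2.209803946316242 0.5341571696617029
```

jog_arm(motion="0 0 0 0 0.5338;0 0 0 0 0.5338;0 0 0 0 0.5338")

```text
t: 7.83
ee_pos: [525.9, -15.8, 62.5]
eef_rot: [[-0.999, 0.047, -0.0], [0.047, 0.999, 0.0], [0.0, 0.0, -1.0]]
force: [1.1, -0.2, -0.5]
width: 0.535
finger_force: 1.7
```

Run:
```python
from h import *
block('scene',x=(480,720),y=(-60,45)); print(manip.state()['finger_force'],manip.state()['width'])
```

```text
scene [291, 186, 31, 32, 652] xyz lo [527.3 -46.7  58.3] hi [596.1   4.3  88.3]
1.705355141311884 0.5321789928016641
```

jog_arm(motion="0 0 0 0 0.534;0 0 0 0 0.534;0 0 0 0 0.534")

```text
t: 8.13
ee_pos: [525.9, -15.6, 62.6]
eef_rot: [[-0.999, 0.047, 0.0], [0.047, 0.999, 0.001], [-0.0, 0.001, -1.0]]
force: [-0.3, 1.5, 0.9]
width: 0.534
finger_force: 1.0
```

Run:
```python
from h import *
block('scene',x=(480,720),y=(-60,45)); print(manip.state()['finger_force'],manip.state()['width'])
```

```text
scene [287, 186, 28, 38, 584] xyz lo [519.  -42.7  15.4] hi [569.5   6.2  77.8]
1.0490843723528087 0.5307955795039021
```

jog_arm(motion="0 0 0 0 0.5342;0 0 0 0 0.5342;0 0 0 0 0.5342")

```text
t: 8.43
ee_pos: [525.9, -15.7, 62.6]
eef_rot: [[-0.999, 0.047, 0.0], [0.047, 0.999, 0.0], [-0.0, 0.0, -1.0]]
force: [0.3, 0.4, 1.6]
width: 0.533
finger_force: 1.0
```

Run:
```python
from h import *
block('scene',x=(480,720),y=(-60,45)); print(manip.state()['finger_force'],manip.state()['width'])
```

```text
scene [287, 188, 28, 36, 582] xyz lo [519.6 -42.8  14.3] hi [569.5   6.2  77.3]
0.9747791884001344 0.5362585079401186
```

It swung at about 1 N. I'll firm the grip up and measure the tilt.

jog_arm(motion="0 0 0 0 0.53;0 0 0 0 0.525;0 0 0 0 0.52")

```text
t: 8.73
ee_pos: [525.9, -15.7, 62.5]
eef_rot: [[-0.999, 0.047, 0.0], [0.047, 0.999, 0.0], [-0.0, 0.0, -1.0]]
force: [0.3, 0.9, 1.4]
width: 0.53
finger_force: 30.0
```

```bash
cat >> h.py <<'E'
def broad(cam,**k):
    """normal of the largest plane seen on the block (RANSAC) and its extent"""
    f,P,m=block(cam,**k); Q=P[m]; Q=Q[np.isfinite(Q).all(1)]; r=np.random.default_rng(0)
    for _ in range(2):
        if len(Q)<60: break
        best=None
        for _ in range(300):
            a,b,c=Q[r.choice(len(Q),3,False)]; n=np.cross(b-a,c-a); L=np.linalg.norm(n)
            if L<50: continue
            i=abs((Q-a)@n/L)<1.5
            if best is None or i.sum()>best.sum(): best=i
        S=Q[best]; n=np.linalg.svd(S-S.mean(0))[2][2]; n*=np.sign(n@(np.array(f['T'])[:3,3]-S.mean(0)))
        print('plane',best.sum(),'normal',n.round(3),'elev',np.degrees(np.arcsin(n[2])).round(1),'centre',S.mean(0).round(1),'lo',S.min(0).round(),'hi',S.max(0).round()); Q=Q[~best]
E
python3 - <<'E'
from h import *
broad('scene',x=(480,720),y=(-60,45),name='s3.png',crop=(220,80,440,260)); print(manip.state()['finger_force'])
E
```

```text
scene [287, 188, 28, 36, 581] xyz lo [519.5 -42.7  14.4] hi [569.6   5.6  77.4]
plane 293 normal [ 0.879 -0.05   0.474] elev 28.3 centre [553.9 -19.4  48.1] lo [536. -44.  15.] hi [572.   8.  80.]
plane 127 normal [-0.037 -0.999 -0.013] elev -0.7 centre [541.9 -41.6  36.5] lo [518. -43.   4.] hi [566. -40.  90.]
30.00045821070671
```

View pics/s3.png

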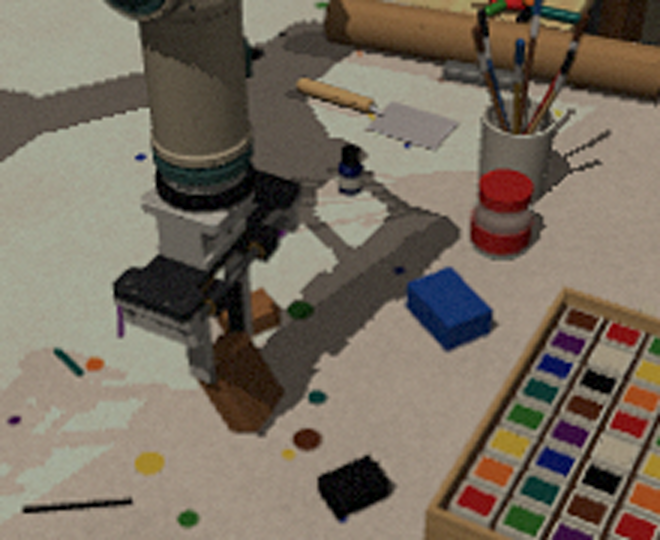

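The block hangs at 62° with its lower edge touching the desk, at crop position (245,430). I'll sweep the gripper in +x with a light grip so it pivots upright about that edge.

jog_arm(motion="0 0 0 0 0.532;-0.3 0 0 0 0.533;-0.4 0 -0.1 0 0.533;-0.4 0 0 0 0.533;-0.4 0 0 0 0.533;-0.4 0 0 0 0.533;0 0 0 0 0.533")

```text
t: 9.37
ee_pos: [546.1, -17.0, 63.3]
eef_rot: [[-0.999, 0.047, 0.001], [0.047, 0.999, -0.0], [-0.001, -0.0, -1.0]]
force: [1.4, 0.5, 1.0]
width: 0.531
finger_force: 1.8
```

Run:
```python
from h import *
broad('scene',x=(480,720),y=(-60,45)); print(manip.state()['finger_force'])
```

```text
scene [292, 192, 28, 35, 561] xyz lo [538.1 -44.5  12.9] hi [584.5   3.7  78. ]
plane 277 normal [ 0.918 -0.049  0.393] elev 23.1 centre [571.5 -20.8  47.5] lo [555. -47.  13.] hi [587.   6.  82.]
plane 125 normal [-0.044 -0.999 -0.033] elev -1.9 centre [559. -43.  36.] lo [534. -45.   5.] hi [581. -41.  88.]
1.7023752839304507
```

jog_arm(motion="0 0 0.1 0 0.532;0 0 0.1 0 0.532;-0.2 0 0 0 0.532;-0.3 0 0 0 0.532;-0.3 0 0.05 0 0.532;-0.3 0 0 0 0.532;0 0 0 0 0.532")

```text
t: 10.0
ee_pos: [556.9, -17.2, 61.1]
eef_rot: [[-0.999, 0.047, 0.001], [0.047, 0.999, 0.0], [-0.001, 0.0, -1.0]]
force: [-0.6, 2.2, 3.5]
width: 0.533
finger_force: 2.6
```

Run:
```python
from h import *
broad('scene',x=(480,720),y=(-60,45)); print(manip.state()['finger_force'])
```

```text
scene [296, 193, 24, 35, 519] xyz lo [548.5 -45.1  10.4] hi [586.6   3.5  77.3]
plane 256 normal [ 0.968 -0.053  0.246] elev 14.2 centre [578.7 -21.   44.4] lo [567. -45.   8.] hi [588.   5.  80.]
plane 126 normal [-0.071 -0.997 -0.006] elev -0.4 centre [564.9 -43.3  33.5] lo [545. -46.   4.] hi [584. -41. 113.]
2.6445699791656807
```

jog_arm(motion="-0.3 0 0.05 0 0.532;-0.3 0 0.05 0 0.532;-0.3 0 0.05 0 0.532;-0.3 0 0 0 0.532;-0.2 0 0 0 0.532;0 0 0 0 0.532")

```text
t: 10.55
ee_pos: [570.1, -18.4, 58.9]
eef_rot: [[-0.999, 0.047, -0.0], [0.047, 0.999, -0.001], [0.0, -0.001, -1.0]]
force: [0.2, 1.2, 0.6]
width: 0.532
finger_force: 0.3
```

Run:
```python
from h import *
broad('scene',x=(480,720),y=(-60,45)); print(manip.state()['finger_force'])
```

```text
scene [299, 195, 22, 35, 456] xyz lo [557.  -46.2   7.8] hi [589.4   2.6  74.5]
plane 193 normal [ 0.998 -0.045  0.053] elev 3.0 centre [587.2 -22.4  40.9] lo [584. -47.   6.] hi [590.   3.  75.]
plane 116 normal [-0.051 -0.999  0.002] elev 0.1 centre [571.5 -44.6  32.7] lo [554. -46.   3.] hi [589. -43. 109.]
0.3651769642601721
```

Only 3° is left, so releasing it will let it settle upright. I'll open, rise, and check both faces.

jog_arm(motion="0 0 0 0 0.56;0 0 0 0 0.65;0 0 0 0 0.8;0 0 0 0 1;0 0 0 0 1;0 0 -1 0 1;0 0 -2 0 1;0 0 -3 0 1;0 0 -3 0 1;0 0 -3 0 1;0 0 0 0 1;0 0 0 0 1")

```text
t: 11.6
ee_pos: [571.2, -18.0, 182.2]
eef_rot: [[-0.999, 0.047, 0.005], [0.047, 0.999, -0.001], [-0.005, -0.0, -1.0]]
force: [-0.2, 0.4, -0.3]
width: 0.999
finger_force: 0.0
```

Run:
```python
from h import *
broad('scene',x=(480,720),y=(-60,45),name='s4.png',crop=(240,120,400,260)); print(manip.state()['ee_pos'])
f=eyes.grab_frame('wrist'); print(np.array(f['T']).round(2).tolist()); save(f,'w4.png')
```

```text
scene [300, 196, 21, 34, 529] xyz lo [558.6 -46.2   8. ] hi [590.5   1.   73.1]
plane 181 normal [ 0.999 -0.053  0.011] elev 0.6 centre [589.2 -23.5  41.2] lo [586. -47.   4.] hi [592.   4.  75.]
plane 158 normal [-0.022 -1.     0.01 ] elev 0.6 centre [571.6 -44.8  39.8] lo [557. -46.   4.] hi [590. -43.  74.]
[569.85125507 -17.84147353 180.29431991]
[[0.05, -0.96, -0.29, 485.32], [1.0, 0.04, 0.01, -12.81], [-0.0, -0.29, 0.96, 358.82], [0.0, 0.0, 0.0, 1.0]]
```

View pics/w4.png

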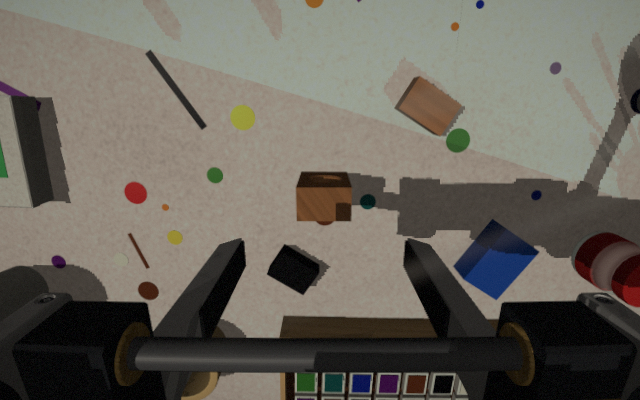

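The wrist view shows the block standing alone at (324,195), with the hole's ellipse visible on its −x face at (325,178). I'll check the +x face in the scene view.

View pics/s4.png

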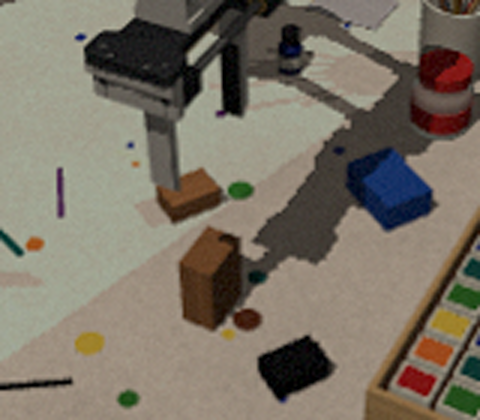

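The +x face at (228,285) is plain, so the hole is on the −x face and the block must tip on towards +x. The black decoy is in the way there, so I'll grip the top, carry the block 7 cm in −x and lay it over.

jog_arm(motion="-0.3 -0.3 2.5 0 1;0 0 2.5 0 1;0 0 2.5 0 1;0 0 2.5 0 1;0 0 1.5 0 1;0 0 1 0 1;0 0 0 0 0.8;0 0 0 0 0.6;0 0 0 0 0.55;0 0 0 0 0.5;0 0 0 0 0.5;0 0 0 0 0.5;0 0 0 0 0.5;0 0 0 0 0.5;0 0 0 0 0.5")

```text
t: 12.95
ee_pos: [573.1, -20.9, 55.1]
eef_rot: [[-0.999, 0.047, 0.001], [0.047, 0.999, 0.0], [-0.001, 0.0, -1.0]]
force: [-0.5, 2.1, 3.4]
width: 0.529
finger_force: 30.0
```

jog_arm(motion="0 0 -0.5 0 0.5;0 0 -1 0 0.5;1 0 0 0 0.5;1.5 0 0 0 0.5;1.5 0 0 0 0.5;1.5 0 0 0 0.5;1 0 0 0 0.5;0.5 0 0 0 0.5;0 0 0.7 0 0.5;0 0 0.6 0 0.5;0 0 0.2 0 0.5;0 0 0 0 0.5")

```text
t: 13.95
ee_pos: [503.7, -17.7, 54.9]
eef_rot: [[-0.999, 0.047, 0.001], [0.047, 0.999, 0.0], [-0.001, 0.0, -1.0]]
force: [-1.4, 0.5, 8.0]
width: 0.525
finger_force: 30.0
```

Run:
```python
from h import *
broad('scene',x=(440,720),y=(-60,45)); print(manip.state()['finger_force'])
```

```text
scene [277, 187, 21, 34, 449] xyz lo [490.  -44.8   6.6] hi [521.3   4.4  74. ]
plane 199 normal [ 0.999 -0.047 -0.003] elev -0.2 centre [519.8 -21.4  41.4] lo [518. -47.   3.] hi [522.   5.  74.]
plane 106 normal [-0.025 -1.    -0.015] elev -0.8 centre [503.9 -43.4  31. ] lo [487. -46.   4.] hi [517. -42.  85.]
30.001492202281952
```

jog_arm(motion="0 0 0 0 0.53;0 0 0 0 0.531;-0.3 0 0 0 0.531;-0.4 0 -0.05 0 0.531;-0.4 0 0 0 0.531;-0.4 0 0 0 0.531;-0.4 0 0 0 0.531;-0.4 0 0.1 0 0.531;-0.4 0 0.1 0 0.531;0 0 0 0 0.531")

```text
t: 14.83
ee_pos: [531.2, -19.3, 52.8]
eef_rot: [[-0.999, 0.047, 0.001], [0.047, 0.999, -0.0], [-0.002, -0.0, -1.0]]
force: [2.1, 1.0, 1.5]
width: 0.533
finger_force: 3.1
```

Run:
```python
from h import *
broad('scene',x=(440,720),y=(-60,45)); print(manip.state()['finger_force'])
```

```text
scene [279, 188, 26, 33, 298] xyz lo [500.4 -46.8  10.7] hi [547.6   3.4  78.2]
plane 106 normal [-0.057 -0.998  0.014] elev 0.8 centre [517.8 -44.7  32.3] lo [492. -47.   6.] hi [545. -42.  70.]
plane 107 normal [0.42  0.015 0.907] elev 65.2 centre [535.3 -17.3  71.5] lo [520. -44.  64.] hi [549.   6.  79.]
3.0261857458390296
```

jog_arm(motion="-0.5 0 0.15 0 0.531;-0.5 0 0.2 0 0.531;-0.5 0 0.25 0 0.531;-0.5 0 0.3 0 0.531;-0.5 0 0.3 0 0.531;-0.45 0 0.35 0 0.531;-0.45 0 0.4 0 0.531;-0.35 0 0.4 0 0.531;-0.35 0 0.45 0 0.531;-0.3 0 0.5 0 0.531;-0.2 0 0.5 0 0.531;0 0 0 0 0.531")

```text
t: 15.88
ee_pos: [575.4, -21.0, 13.7]
eef_rot: [[-0.999, 0.047, -0.002], [0.047, 0.999, 0.0], [0.002, 0.0, -1.0]]
force: [-0.2, -0.6, -0.3]
width: 0.533
finger_force: 3.2
```

Run:
```python
from h import *
broad('scene',x=(440,720),y=(-60,45)); print(manip.state()['finger_force'])
```

```text
scene [308, 204, 12, 23, 155] xyz lo [571.8 -48.3  18.6] hi [5.89e+02 2.00e-01 5.00e+01]
plane 111 normal [ 0.979 -0.054  0.195] elev 11.2 centre [585.  -23.6  32.7] lo [581. -48.  17.] hi [590.   3.  51.]
3.182854223996401
```

jog_arm(motion="-0.1 0 0.3 0 0.531;-0.1 0 0.3 0 0.531;0 0 0 0 0.531;0 0 0 0 0.54;0 0 0 0 0.6;0 0 0 0 0.75;0 0 0 0 1;0 0 0 0 1;0 0 -1 0 1;0 0 -3 0 1;0 0 -3 0 1;0 0 -3 0 1;0 0 0 0 1;0 0 0 0 1")

```text
t: 17.1
ee_pos: [579.3, -21.4, 111.7]
eef_rot: [[-0.999, 0.047, 0.005], [0.047, 0.999, -0.001], [-0.005, -0.001, -1.0]]
force: [-0.4, -0.1, -0.4]
width: 0.996
finger_force: 0.0
```

Run:
```python
from h import *
s=manip.state();print(s['ee_pos'],s['finger_force'])
for c in ('scene','wrist','top'):
    f,P,m=block(c,x=(440,660),y=(-70,55),zmin=5,name=c+'5.png'); Q=P[m]; T=Q[Q[:,2]>28][:,:2].astype(np.float32)
    r=cv2.minAreaRect(T); print(r, cv2.boxPoints(r).round().tolist())
```

```text
[579.26030052 -21.41948426 111.696055  ] 0.0
scene [287, 205, 34, 25, 574] xyz lo [520.4 -47.9   6.9] hi [5.908e+02 4.000e-01 3.370e+01]
((554.5975341796875, -22.335689544677734), (51.8018913269043, 72.8119125366211), 88.61644744873047) [[518.0, -47.0], [590.0, -49.0], [592.0, 3.0], [519.0, 4.0]]
wrist [292, 134, 66, 92, 5642] xyz lo [518.2 -42.   10.8] hi [586.6   4.8  32.5]
((553.3665771484375, -18.664499282836914), (50.10634231567383, 72.46039581298828), 87.31015014648438) [[516.0, -42.0], [588.0, -45.0], [591.0, 5.0], [518.0, 8.0]]
top [321, 205, 17, 19, 289] xyz lo [520.  -41.7   9.8] hi [574.3   2.5  38.3]
((547.7047729492188, -19.523082733154297), (50.3868408203125, 54.245033264160156), 89.73374938964844) [[520.0, -45.0], [575.0, -45.0], [575.0, 6.0], [521.0, 6.0]]
```

View pics/wrist5.png

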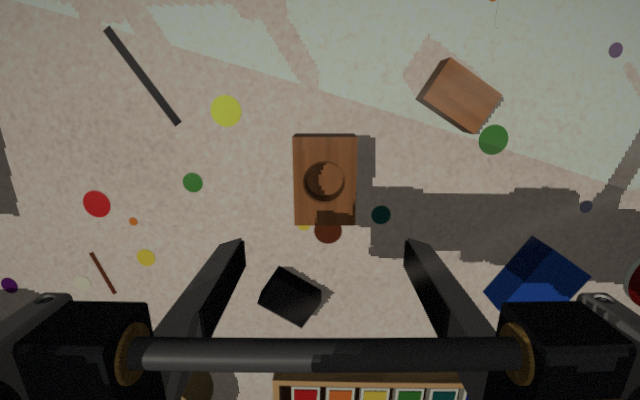

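The block lies flat at (324,180) with the hole up. I'll grip it at its centre and lift.

jog_arm(motion="1.2 0.1 0 0 1;1.3 0 0 0 1;0 0 2.5 0 1;0 0 2.5 0 1;0 0 2.5 0 1;0 0 2 0 1;0 0 1.2 0 1;0 0 0 0 0.8;0 0 0 0 0.6;0 0 0 0 0.55;0 0 0 0 0.5;0 0 0 0 0.48;0 0 0 0 0.48;0 0 0 0 0.48;0 0 0 0 0.48;0 0 0 0 0.48;0 0 0 0 0.48")

```text
t: 18.67
ee_pos: [552.7, -19.0, 2.0]
eef_rot: [[-0.999, 0.047, -0.0], [0.047, 0.999, 0.0], [0.0, 0.0, -1.0]]
force: [0.7, 0.4, -0.0]
width: 0.526
finger_force: 30.0
```

jog_arm(motion="0 0 -0.5 0 0.48;0 0 -1 0 0.48;0 0 -1.5 0 0.48;0 0 -1.5 0 0.48;0 0 -1.5 0 0.48;0 0 -1.5 0 0.48;0 0 -1.5 0 0.48;0 0 -1.5 0 0.48;0 0 -1.5 0 0.48;0 0 -1 0 0.48;0 0 -0.5 0 0.48;0 0 -0.5 0 0.48;0 0 0 0 0.48;0 0 0 0 0.48;0 0 0 0 0.48;0 0 0 0 0.48")

```text
t: 20.0
ee_pos: [552.2, -19.0, 141.1]
eef_rot: [[-0.999, 0.047, -0.002], [0.047, 0.999, 0.0], [0.002, 0.0, -1.0]]
force: [1.0, -0.0, 0.4]
width: 0.526
finger_force: 30.0
```

Run:
```python
from h import *
broad('scene',x=(440,720),y=(-70,55),zmin=60,name='s6.png',crop=(200,40,460,240))
broad('wrist',x=(440,720),y=(-70,55),zmin=100); print(manip.state()['finger_force'],manip.state()['t'])
```

```text
scene [297, 163, 22, 29, 452] xyz lo [540.5 -47.1 144.5] hi [590.8   2.9 172.6]
plane 156 normal [-0.018  0.02   1.   ] elev 88.5 centre [571.1 -18.  170.9] lo [532. -47. 168.] hi [591.   6. 173.]
plane 90 normal [-0.068 -0.998 -0.007] elev -0.4 centre [576.  -45.9 156. ] lo [559. -48. 139.] hi [590. -44. 171.]
wrist [272, 196, 106, 144, 14124] xyz lo [516.5 -41.2 149.5] hi [584.7   5.8 171.9]
plane 9597 normal [0. 0. 1.] elev 90.0 centre [549.1 -17.9 170.7] lo [516. -44. 169.] hi [589.   9. 172.]
plane 1740 normal [-0.004  0.008  1.   ] elev 89.5 centre [554.  -17.8 150.9] lo [516. -46. 149.] hi [570.   8. 153.]
29.999851137399673 20.1
```

View pics/s6.png

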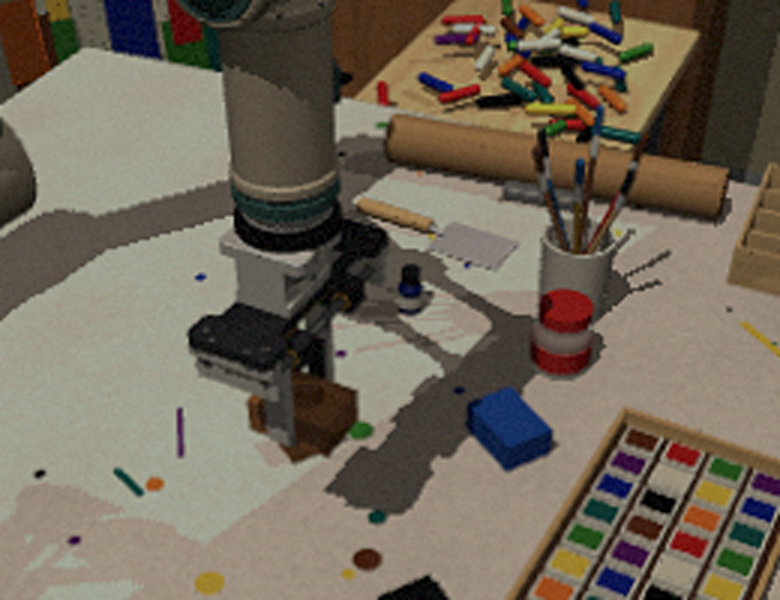

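The block is held level at crop position (305,410), with its top at 171 mm and its centre at about 155 mm. The wrist depth shows the 20 mm deep hole facing up (floor at 151 mm), and everything else is where it was.

```bash
python3 -c "
from bench import manip; print(manip.job_done())"
```

```text
the job is handed in; nothing more can be done
None
```

The job is handed in: the block stood on its narrow end and was released, both broad faces were checked, and it is now held level in the gripper with the hole straight up, its centre about 155 mm above the desk, after laying it down hole-up and re-gripping at its middle for the lift.

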